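Empty the fittings tray and hang it up

TASK

Carry the steel sorting tray by its blue-sleeved carrying bar to the blue parts bin and tip it over its open lip, so that the thread spool and both couplings slide off into the bin; do not touch those pieces with the fingers. Then hang the empty tray, level, by its bar on both hooks of the twin-hook stand and let go of it. Leave the screwdriver, the pliers and the sample jar where they are.

Things in the scene. Friction and masses are not known exactly. Their poses are not given: they have to be found in the camera images.
- tray: Stainless sorting tray, 150 (x) x 160 (y) x 30 mm, loose; 0.24 kg empty, 0.57 kg loaded (+-20 %). Slippery: friction with its load about 0.35 (+-20 %). Walls at +x, +y and -y; the -x end is the open pouring lip, at first within 0.3 rad of facing world -x. Origin: centre of the underside. A fixed carrying bow (legs at y = +-82 mm, bar across) stands over it; empty, it balances level under the bar.
- tray_grip (a point): Centre of the blue sleeve on the tray's bar, 7 mm to +x of the tray's origin and 105 mm above its underside; axes as the tray's. The sleeve is 14 mm (x) thick, 54 mm (y) long, 20 mm high; the bare steel bar on either side 10 mm (x) thick, 16 mm high, 168 mm long over all. Pinch the sleeve from above, closing along the tray's x.
- tray_lip (a point): Middle of the open edge of the tray, 76 mm to -x of its origin and 6 mm above its underside; axes as the tray's. The last 26 mm of the 4 mm thick floor rise by 4 mm (8 degrees) to this edge.
- bin: Blue open parts bin, fixed, 200 (x) x 220 (y) x 85 mm high outside, walls and floor 5 mm, empty, with a small rim projecting 6 mm outwards and a white label plate without text on its -x side. Origin: centre of its underside, z up.
- bin_mouth (a point): Centre of the bin's mouth, at rim height (85 mm above the worktop).
- stand: Grey and aluminium stand, fixed; two 8 mm round steel hooks at y = +-50 mm point to its -x, within 0.3 rad of world -x. Their axis lies at z = 150 mm, from x = +105 (crossbar and post, 165 mm high) to x = -22 mm, then turns up to the tip at x = -38 mm, z = 172 mm. Base plate 10 mm high, x = -10 to +140 mm. Origin: on the worktop, below the place where the bar hangs.
- stand_hang (a point): Middle between the hooks, level with their upper side (154 mm above the worktop), where the underside of the tray's bar shall rest (tray_grip then lies 8 mm above it); axes as the stand's. The bar can lie anywhere between the upturned tips and about x = +37 mm, where the tray meets the post.
- spool: Green and white spool of sealing thread lying flat on the tray, 68 mm across, 30 mm high, 0.11 kg. Origin: centre of its underside as it lies.
- coupling_a: Chrome quick coupling, a spindle 68 mm long (its y) and 21 mm thick, 0.11 kg, lying on the tray roughly lengthwise along the tray's x; it can roll. Origin: middle of its length, on its underside as it lay at first.
- coupling_b: Second, identical chrome quick coupling beside the first.
- screwdriver: Bystander: short black and red screwdriver, 149 x 30 x 28 mm, loose, in front of the work on the left. Origin: centre of its underside.
- orange_pliers: Bystander: long nose pliers with orange handles, 167 x 55 x 15 mm, loose, in front of the work on the right. Origin: centre of its underside.
- white_jar: Bystander: white sample jar with a blue cap, 58 mm across, 90 mm high, loose, behind the work. Origin: centre of its underside.

How it is judged:
On the way:
1. the spool and both couplings lie in the bin (x of spool in the frame of bin between -0.097 and 0.097 m and y of spool in the frame of bin between -0.107 and 0.107 m and z of spool in the frame of bin between 0 and 0.08 m and x of coupling_a in the frame of bin between -0.097 and 0.097 m and y of coupling_a in the frame of bin between -0.107 and 0.107 m and z of coupling_a in the frame of bin between 0 and 0.08 m and x of coupling_b in the frame of bin between -0.097 and 0.097 m and y of coupling_b in the frame of bin between -0.107 and 0.107 m and z of coupling_b in the frame of bin between 0 and 0.08 m), for 0.2 s.
At the end, for the whole second after the job is handed in: Spool and both couplings at rest in the bin, below its rim. Tray at rest, hanging by its bar on both hooks: bar lying on the hooks (within 7 mm in height), behind the upturned tips, its middle within 28 mm of the middle between the hooks, level to within 0.25 rad (14 degrees) (all of step 1 and linear speed of each of spool, coupling_a, coupling_b, tray below 0.03 m/s and x of tray_grip in the frame of stand_hang between -0.026 and 0.04 m and y of tray_grip in the frame of stand_hang between -0.028 and 0.028 m and z of tray_grip in the frame of stand_hang between 0.002 and 0.016 m and angle between tray's own z axis and vertical below 0.25 rad and contact force between tray and stand above 1 N); the robot touches nothing.
It fails at once if the fingers touch the spool or a coupling (more than 0.5 N) (contact force between the fingers and spool above 0.5 N or contact force between the fingers and coupling_a above 0.5 N or contact force between the fingers and coupling_b above 0.5 N).
It fails at once if the short black and red screwdriver is moved by more than 40 mm (distance of screwdriver from where it was at the start of the episode above 0.04 m).
It fails at once if the orange-handled pliers is moved by more than 40 mm (distance of orange_pliers from where it was at the start of the episode above 0.04 m).
It fails at once if the white sample jar is moved by more than 40 mm (distance of white_jar from where it was at the start of the episode above 0.04 m).
It also fails if it takes over 72 s, if anything falls off the work surface, if the arm or the gripper's body presses on something with over 40 N, if the wrist force passes 120 N, or if a joint passes its speed limit or range.

ROBOT

A 6-joint arm with a two-finger parallel gripper is mounted at the origin on a cart in front of the work surface, level with it; the furniture and walls round the work are solid. World frame = base frame: x ahead of the robot, y to its left, z up, the work surface at z = 0. Lengths are in m, angles in rad, forces in N, time in s.
With the tool pointing down it reaches from about 0.25 to 0.775 m from the base axis. Payload 4 kg.
Tool frame: the origin (TCP) lies midway between the tips of the shut fingers; the grasp point (between the pads) lies 19 mm behind it (robot.hold_point_z is the distance from the TCP to the grasp point, in m); z points along the fingers, y is the line along which they close (so a half turn about z gives the same grasp; the last joint's range is limited). The gripper opens to 94 mm and grips with 3 to 60 N. Pads are 16 mm wide; open, the fingers measure 119 mm over their backs; the gripper's body (75 mm by 177 mm) begins 78 mm behind the grasp point.
Start: joints at [-1.429, 0.087, 1.371, -0, 1.684, -0.103], TCP at [0.133, -0.534, 0.177] pointing down, gripper open.
Joint ranges: [-3.1, 3.1], [-0.76, 2.03], [0.27, 2.55], [-1.08, 4.22], [0.17, 2.65], [-2.57, 2.57]. Speed limits (rad/s): [2.79, 2.79, 3.14, 3.14, 3.14, 3.14].

INTERFACE

Orientations are given as [roll, pitch, yaw] about the fixed x, y, z axes, in that order (R = Rz(yaw) Ry(pitch) Rx(roll)).
In Python, from bench import readout, imaging, robot gives the robot as it stands.
- The arm moves only by the tool carry_out, never from a script. Its argument "motion" is text: rows parted by semicolons, each of 7 numbers parted by spaces: the shift along the tool's x, y, z each as a share of 200 mm, from -1 to 1, then the turn, a rotation vector about the tool's x, y, z each as a share of 120 degrees, from -1 to 1, then the opening, from 0 (shut) to 1 (fully open). A call has 1 to 12 rows; each row shifts and turns the commanded pose from where the row before left it, along the tool's axes as they then stand; what a row does not reach is not made up. A row lasts 1/8 s, in which the tool goes at most 62.5 mm and 10.7 degrees, less where a joint would pass 70% of its speed; a pose out of reach is approached as far as the arm can. A call with a number of a shift or a turn outside -1 to 1 is refused whole. A call with a gripper value outside its range is refused whole. The fingers move at their own pace and stop on an object; the grip force is fixed at half the most. Time passes only in rows, so rows that do not move let the fingers close. It gives the time, the measured TCP pose, the force, the opening and the grip force at its end, in the units of the state.
- readout.get_obs(): the state, without advancing time (a new reading comes with each control period).
- imaging.snapshot(name): name is "side" or "top" or "wrist"; returns a dict with "pixels" (480x640x3 uint8, red, green, blue), "fx", "fy", "cx", "cy" (pixels), "R" (3x3) and "t" (3): a world point X has camera coordinates R X + t. Camera axes: x right, y down, z forward; pixel columns grow to the right and rows downward; lengths in m; the calibration is good to about 2 mm. A picture is of the moment at which its call begins. There is no depth.
- robot.close_job(): hands the job in; it is judged then, once.
The state is a dict: "time": time; "joint_positions": joint angles; "qvel": joint speeds; "joint_torque": joint torques, N m; "tool_pos": TCP position; "ee_rot": TCP orientation; "wrist_force": force on the tool from outside, world axes, zero at the start; "wrist_torque": the same for the moment, N m; "width": finger opening in m; "finger_force": force on a finger pad.
Only numpy, scipy, OpenCV 4.12 (cv2) and the standard library are available. Lean on these libraries where they do the work, as an engineer would, in place of code of your own. Each camera call takes 0.05 s, during which the arm holds its last target. There are 200 camera calls.

## Working session

There is one attempt and no reset: what is moved stays moved. The work goes in short steps, Python scripts to look and compute and a tool call to move; the robot and the scene stay as the last step left them, time stands still between calls to the robot, and variables do not carry over. Pictures are saved under pics/ and viewed, at most 10 in all, crops included, and the job is handed in when it is done.

Besides the shell and the picture viewer there is one more tool, called after ">>>" as name(argument=value, ...) on one line, values as JSON. carry_out: Moves the arm, as the interface text tells. Its arguments: {"type":"object","properties":{"motion":{"type":"string"}},"required":["motion"]}

```bash
mkdir -p pics; cat > h.py <<'E'
import numpy as np, cv2
from bench import readout, imaging, robot
def snap(n,f=None):
    s=imaging.snapshot(n)
    if f: cv2.imwrite('pics/'+f,cv2.cvtColor(s['pixels'],cv2.COLOR_RGB2BGR))
    return s
def ray(s,u,v):
    R=np.array(s['R']);t=np.array(s['t']);d=R.T@np.array([(u-s['cx'])/s['fx'],(v-s['cy'])/s['fy'],1]);return -R.T@t,d
def onz(s,u,v,z):
    c,d=ray(s,u,v);return c+d*(z-c[2])/d[2]
def proj(s,X):
    p=np.array(s['R'])@np.array(X)+np.array(s['t']);return np.array([s['fx']*p[0]/p[2]+s['cx'],s['fy']*p[1]/p[2]+s['cy']])
def tri(s1,p1,s2,p2):
    c1,d1=ray(s1,*p1);c2,d2=ray(s2,*p2)
    a=np.linalg.lstsq(np.stack([d1,-d2],1),c2-c1,rcond=None)[0];A=c1+a[0]*d1;B=c2+a[1]*d2
    return (A+B)/2,np.linalg.norm(A-B)
E
python3 - <<'E'
from h import *
for n in('top','side'):
    s=snap(n,n+'0.png');print(n,s['fx'],-np.array(s['R']).T@s['t'],np.round(s['R'],3).tolist())
print(readout.get_obs(),robot.hold_point_z)
E
```

```text
top 516.9151696304305 [0.36696826 0.00407629 1.33460103] [[0.026, -1.0, -0.002], [-0.986, -0.025, -0.165], [0.165, 0.006, -0.986]]
side 450.2694888215732 [0.26617296 0.98707884 0.55540877] [[-0.956, -0.294, 0.016], [-0.132, 0.381, -0.915], [0.263, -0.877, -0.403]]
{'time': 0.1, 'joint_positions': array([-1.42908975e+00,  8.78996907e-02,  1.37210478e+00,  1.24257841e-05,
        1.68360880e+00, -1.03090301e-01]), 'qvel': array([-0.00125565, -0.00079069, -0.00288277, -0.00084259,  0.00033037,
        0.00193945]), 'joint_torque': array([ 2.66703799e-03, -3.41250515e+01, -3.03300619e+01,  7.20348931e-02,
        3.04604438e-02, -9.81642143e-05]), 'tool_pos': array([ 0.13322372, -0.53304653,  0.17561029]), 'ee_rot': array([-3.13958404e+00, -2.20220869e-04,  2.44798047e-01]), 'wrist_force': array([-0.05396144,  0.15602208,  0.28528062]), 'wrist_torque': array([-0.03658667,  0.03563031, -0.01523816]), 'finger_force': 0.0, 'width': 0.09390806620020603} 0.0188
```

View pics/top0.png

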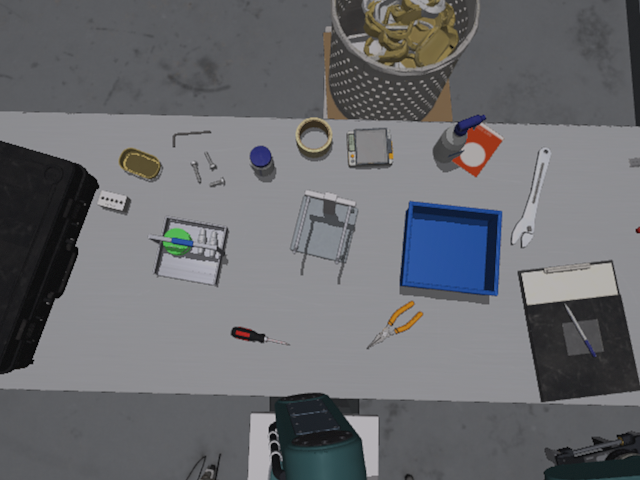

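View pics/side0.png

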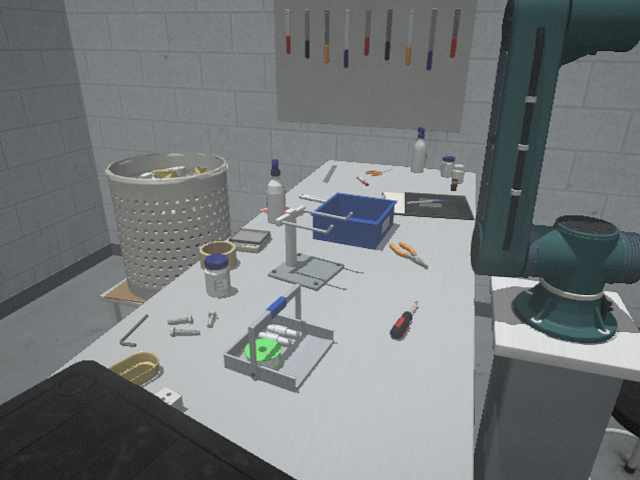

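The top view shows the tray at about (192,250), its sleeve near (180,241), and the spool and couplings on it. The bin's corners are about (408,203) to (498,297), and the stand's hook tips are near (303,275) and (338,282). The side view shows the sleeve at (276,306).

```bash
python3 - <<'E'
from h import *
def blobs(s,lo,hi,amin=25):
    m=cv2.inRange(cv2.cvtColor(s['pixels'],cv2.COLOR_RGB2HSV),lo,hi)
    for c in cv2.findContours(m,0,1)[0]:
        if cv2.contourArea(c)>amin: print(cv2.contourArea(c),cv2.moments(c)['m10']/cv2.moments(c)['m00'],cv2.moments(c)['m01']/cv2.moments(c)['m00'],cv2.minAreaRect(c),cv2.boundingRect(c))
t=snap('top');s=snap('side')
print('top');blobs(t,(100,120,60),(130,255,255));print('side');blobs(s,(100,120,60),(130,255,255))
a=t['pixels'][205:295,140:240];b=t['pixels'][185:295,285:365];c=s['pixels'][280:395,215:340];d=s['pixels'][180:300,260:360]
f=lambda x:cv2.resize(cv2.cvtColor(x,cv2.COLOR_RGB2BGR),(400,300),interpolation=cv2.INTER_CUBIC)
cv2.imwrite('pics/c.png',np.vstack([np.hstack([f(a),f(b)]),np.hstack([f(c),f(d)])]))
E
```

```text
top
91.5 182.07468123861565 241.77413479052822 ((182.06756591796875, 241.59458923339844), (21.04306983947754, 5.753964424133301), 9.462322235107422) (172, 238, 21, 9)
7881.5 452.0387828036118 248.3770221404555 ((452.7182312011719, 248.3312225341797), (97.83431243896484, 84.9702377319336), 6.1466264724731445) (402, 201, 100, 95)
294.5 260.23825693265417 155.85568760611204 ((260.5, 155.5), (19.0, 19.0), 90.0) (251, 146, 20, 20)
171.5 470.71234207968894 121.38386783284741 ((471.52056884765625, 121.0547866821289), (7.958798408508301, 27.38762855529785), 69.44395446777344) (458, 115, 28, 14)
side
80.0 276.0145833333333 303.6625 ((276.1131286621094, 303.62445068359375), (5.1123127937316895, 20.718320846557617), 47.72631072998047) (267, 297, 19, 15)
227.5 365.7655677655677 212.29377289377288 ((354.70489501953125, 208.164306640625), (78.18551635742188, 26.347076416015625), 7.765166759490967) (315, 193, 81, 32)
```

View pics/c.png

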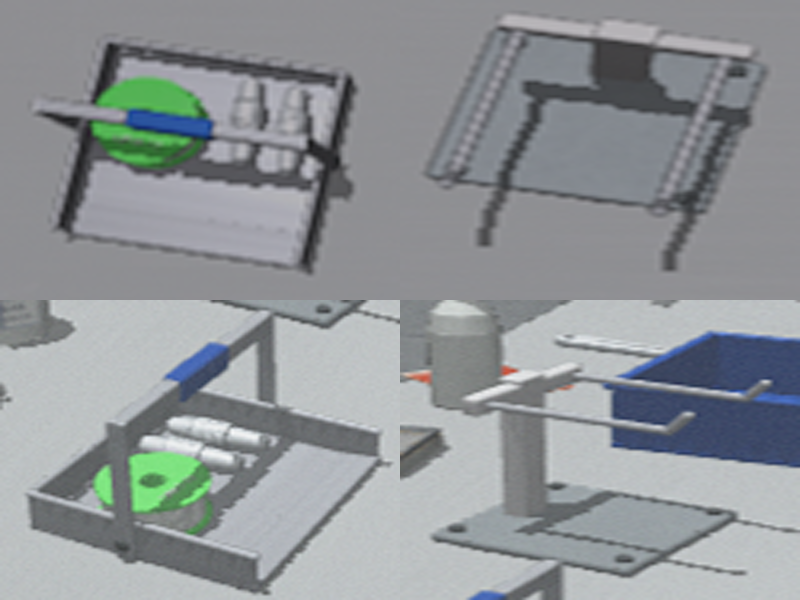

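The crops show the tray with its bar ends at top-view pixels (148.8,236.5) and (217.5,247.9), and its open lip toward the robot with corners at (156.3,275) and (216.3,285.4). The stand's crossbar ends are at (305,192.3) and (355.4,203.3), and its hook tips at (294,251.7) and (336.6,262).

```bash
python3 - <<'E'
from h import *
t=snap('top');s=snap('side')
P,e=tri(t,(182.1,241.7),s,(276,303.7));print('sleeve tri',P,e,'top onz.113',onz(t,182.1,241.7,.112))
def ln(a,b,z):
    A=onz(t,*a,z);B=onz(t,*b,z);d=A-B
    print(A.round(4),B.round(4),'mid',((A+B)/2).round(4),'len',np.linalg.norm(d).round(4),'yaw',np.arctan2(-d[0],d[1]).round(4))
print('bar');ln((148.8,236.5),(217.5,247.9),.112)
print('lip');ln((156.3,274.9),(216.3,285.4),.015)
print('back');ln((167.5,217),(226.8,228.3),.03)
print('cross');ln((305,192.3),(355.4,203.3),.165)
print('tips');ln((294,251.7),(336.6,262),.17)
print(tri(t,(294,251.7),s,(331.25,226)),tri(t,(336.6,262),s,(352.5,214)))
print('bin');
for p in((408,202),(502,205),(498,296),(401,292)):print(onz(t,*p,.085).round(3))
m=cv2.inRange(cv2.cvtColor(t['pixels'],cv2.COLOR_RGB2HSV),(100,120,60),(130,255,255));c=max(cv2.findContours(m,0,1)[0],key=cv2.contourArea)
q=cv2.approxPolyDP(c,6,True)[:,0];print(q.tolist(),[onz(t,*p,.085).round(3).tolist() for p in q])
E
```

```text
sleeve tri [0.55679543 0.32775998 0.11167886] 0.00011484824448112075 top onz.113 [0.5568014  0.32769365 0.112     ]
bar
[0.5674 0.4085 0.112 ] [0.5439 0.242  0.112 ] mid [0.5557 0.3253 0.112 ] len 0.1682 yaw -0.14
lip
[0.4842 0.4136 0.015 ] [0.4613 0.2585 0.015 ] mid [0.4728 0.336  0.015 ] len 0.1568 yaw -0.1466
back
[0.633  0.3914 0.03  ] [0.6073 0.2369 0.03  ] mid [0.6201 0.3142 0.03  ] len 0.1566 yaw -0.1652
cross
[0.6722 0.0352 0.165 ] [ 0.6489 -0.0825  0.165 ] mid [ 0.6606 -0.0236  0.165 ] len 0.12 yaw -0.1957
tips
[0.5312 0.0561 0.17  ] [ 0.5101 -0.0412  0.17  ] mid [0.5207 0.0075 0.17  ] len 0.0996 yaw -0.2137
(array([0.53141591, 0.05621984, 0.16692329]), np.float64(0.0004961572279584968)) (array([ 0.50775009, -0.04187787,  0.16552661]), np.float64(0.005869399935905147))
bin
[ 0.675 -0.219  0.085]
[ 0.673 -0.451  0.085]
[ 0.448 -0.434  0.085]
[ 0.452 -0.201  0.085]
[[410, 201], [402, 285], [496, 295], [501, 211]] [[0.677, -0.224, 0.085], [0.469, -0.203, 0.085], [0.45, -0.429, 0.085], [0.658, -0.448, 0.085]]
```

>>> carry_out(motion="0 0 -0.09 0 0 -0.08 1;0 0 -0.09 0 0 -0.08 1;0 0 -0.09 0 0 -0.08 1;0 0 -0.09 0 0 -0.08 1;0 0 -0.09 0 0 -0.08 1;0 0 -0.09 0 0 -0.08 1;0 0 -0.09 0 0 -0.08 1;0.28 0.09 0 0 0 0 1;0.28 0.09 0 0 0 0 1;0.28 0.09 0 0 0 0 1;0.28 0.09 0 0 0 0 1;0.28 0.09 0 0 0 0 1")

```text
time: 1.8
tool_pos: [0.2654, -0.2689, 0.3027]
ee_rot: [3.141, 0.0, 1.417]
wrist_force: [0.3, 0.1, 1.0]
width: 0.094
finger_force: 0.0
```

>>> carry_out(motion="0.28 0.09 0 0 0 0 1;0.28 0.09 0 0 0 0 1;0.28 0.09 0 0 0 0 1;0.28 0.09 0 0 0 0 1;0.28 0.09 0 0 0 0 1;0.28 0.09 0 0 0 0 1;0.28 0.09 0 0 0 0 1;0.28 0.09 0 0 0 0 1;0.28 0.09 0 0 0 0 1;0.28 0.09 0 0 0 0 1;0 0 0 0 0 0 1;0 0 0 0 0 0 1")

```text
time: 3.3
tool_pos: [0.528, 0.255, 0.3024]
ee_rot: [-3.141, 0.001, 1.418]
wrist_force: [-0.9, -0.1, -0.6]
width: 0.0945
finger_force: 0.0
```

```bash
cat >> h.py <<'E'
from scipy.spatial.transform import Rotation as Ro
def go(p,yaw,tilt=0):
    """tray-like target: TCP p, tray yaw, tilt lip-down; prints shift/turn in tool units"""
    o=readout.get_obs();R0=Ro.from_euler('xyz',o['ee_rot'])
    T=Ro.from_euler('z',yaw)*Ro.from_euler('y',-tilt)*Ro.from_euler('z',np.pi/2)*Ro.from_euler('x',np.pi)
    print('at',np.round(o['tool_pos'],4),np.round(o['ee_rot'],4),'t',o['time'],'w',o['width'],'F',np.round(o['wrist_force'],1))
    print('shift',np.round(R0.inv().apply(np.array(p)-o['tool_pos'])/.2,3),'turn',np.round((R0.inv()*T).as_rotvec()/np.radians(120),4))
E
python3 - <<'E'
from h import *
go((.5568,.327,.086),-.147)
w=snap('wrist','w0.png');P=proj(w,(.5568,.3274,.112));print(P)
E
```

```text
at [0.528  0.255  0.3024] [-3.1409e+00  1.1000e-03  1.4177e+00] t 3.3 w 0.09452918784542239 F [-0.9 -0.1 -0.6]
shift [0.379 0.088 1.081] turn [-0.0003  0.0005 -0.0029]
[340.34744071 144.09222836]
```

View pics/w0.png

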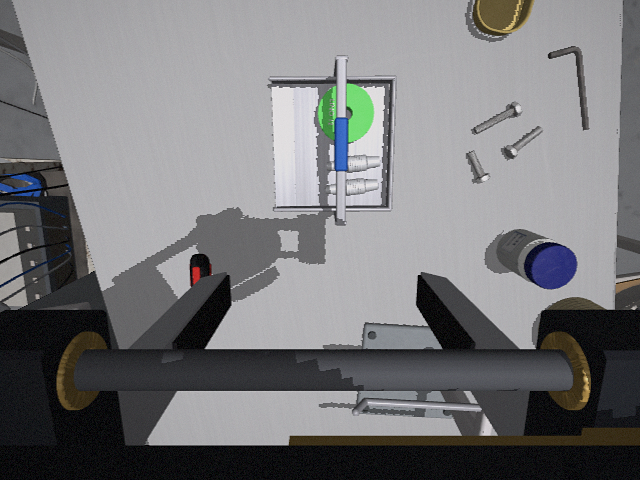

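The wrist view shows the sleeve centred at (341,145), where I predicted it, and the bar vertical in the image, so the yaw is right.

>>> carry_out(motion="0.19 0.044 0 0 0 0 1;0.19 0.044 0 0 0 0 1;0 0 0.2 0 0 0 1;0 0 0.2 0 0 0 1;0 0 0.2 0 0 0 1;0 0 0.2 0 0 0 1;0 0 0.15 0 0 0 1;0 0 0.13 0 0 0 1;0 0 0 0 0 0 1;0 0 0 0 0 0 1")

```text
time: 4.6
tool_pos: [0.5582, 0.3273, 0.0891]
ee_rot: [3.139, -0.002, 1.416]
wrist_force: [0.4, -0.1, 0.1]
width: 0.094
finger_force: 0.0
```

```bash
python3 - <<'E'
from h import *
go((.5568,.327,.086),-.147)
E
```

```text
at [0.5582 0.3273 0.0891] [ 3.1387e+00 -1.8000e-03  1.4165e+00] t 4.6 w 0.094025157083761 F [ 0.4 -0.1  0.1]
shift [-0.002 -0.007  0.015] turn [ 0.0014 -0.0008 -0.0035]
```

Close the gripper, then lift gently.

>>> carry_out(motion="0 -0.007 0.015 0 0 0 0;0 0 0 0 0 0 0;0 0 0 0 0 0 0;0 0 0 0 0 0 0;0 0 0 0 0 0 0;0 0 0 0 0 0 0;0 0 0 0 0 0 0;0 0 0 0 0 0 0")

```text
time: 5.6
tool_pos: [0.5559, 0.328, 0.0836]
ee_rot: [-3.142, 0.0, 1.418]
wrist_force: [0.5, -0.1, 0.4]
width: 0.0174
finger_force: 0.0
```

>>> carry_out(motion="0 0 -0.03 0 0 0 0;0 0 -0.06 0 0 0 0;0 0 -0.1 0 0 0 0;0 0 -0.12 0 0 0 0;0 0 -0.12 0 0 0 0;0 0 -0.12 0 0 0 0;0 0 -0.12 0 0 0 0;0 0 -0.12 0 0 0 0;0 0 -0.12 0 0 0 0;0 0 -0.1 0 0 0 0;0 0 -0.06 0 0 0 0;0 0 0 0 0 0 0")

```text
time: 7.1
tool_pos: [0.5561, 0.3282, 0.2986]
ee_rot: [3.14, -0.001, 1.418]
wrist_force: [-0.8, 0.5, -5.2]
width: 0.0121
finger_force: 30.0
```

```bash
python3 - <<'E'
from h import *
go((.59,-.322,.30),-.12)
snap('side','s1.png')
E
```

```text
at [0.5561 0.3282 0.2986] [ 3.1402e+00 -8.0000e-04  1.4177e+00] t 7.1 w 0.012142866428280327 F [-0.8  0.5 -5.2]
shift [-3.187  0.663 -0.009] turn [ 0.0007 -0.0004 -0.0158]
```

View pics/s1.png

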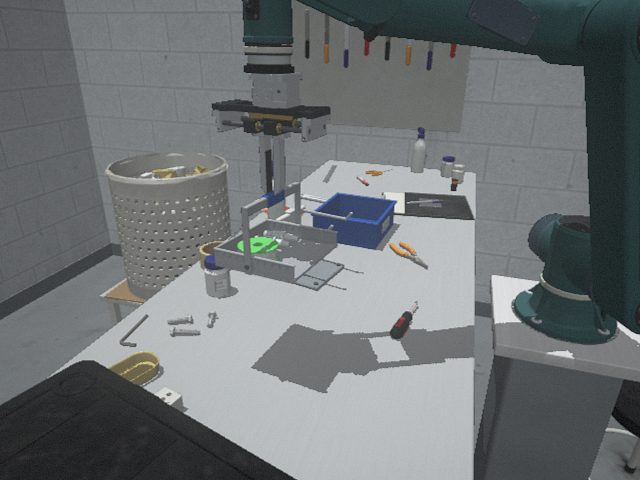

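The side view shows the tray hanging level in the gripper with the sleeve at (275,200) and its load in place. Carrying it to the bin.

>>> carry_out(motion="-0.02 0.004 0 0 0 0 0;-0.05 0.01 0 0 0 0 0;-0.08 0.016 0 0 0 0 0;-0.11 0.022 0 0 0 0 0;-0.12 0.025 0 0 0 0 0;-0.12 0.025 0 0 0 0 0;-0.12 0.025 0 0 0 0 0;-0.12 0.025 0 0 0 0 0;-0.12 0.025 0 0 0 0 0;-0.12 0.025 0 0 0 0 0;-0.12 0.025 0 0 0 0 0;-0.12 0.025 0 0 0 0 0")

```text
time: 8.65
tool_pos: [0.568, 0.0768, 0.2981]
ee_rot: [3.141, 0.0, 1.416]
wrist_force: [-0.2, -0.3, -6.2]
width: 0.0126
finger_force: 30.0
```

>>> carry_out(motion="-0.12 0.025 0 0 0 0 0;-0.12 0.025 0 0 0 0 0;-0.12 0.025 0 0 0 0 0;-0.12 0.025 0 0 0 0 0;-0.12 0.025 0 0 0 0 0;-0.12 0.025 0 0 0 0 0;-0.12 0.025 0 0 0 0 0;-0.12 0.025 0 0 0 0 0;-0.12 0.025 0 0 0 0 0;-0.12 0.025 0 0 0 0 0;-0.12 0.025 0 0 0 0 0;-0.12 0.025 0 0 0 0 0")

```text
time: 10.15
tool_pos: [0.5833, -0.2165, 0.2979]
ee_rot: [3.141, 0.0, 1.417]
wrist_force: [0.2, 0.2, -5.7]
width: 0.0125
finger_force: 30.0
```

>>> carry_out(motion="-0.12 0.025 0 0 0 -0.005 0;-0.11 0.025 0 0 0 -0.005 0;-0.09 0.02 0 0 0 -0.005 0;-0.06 0.012 0 0 0 0 0;-0.03 0.006 0 0 0 0 0;0 0 0 0 0 0 0;0 0 0 0 0 0 0")

```text
time: 11.02
tool_pos: [0.59, -0.2975, 0.2979]
ee_rot: [3.141, -0.0, 1.45]
wrist_force: [0.2, 0.7, -5.4]
width: 0.0125
finger_force: 30.0
```

```bash
python3 - <<'E'
from h import *
go((.59,-.322,.225),-.12)
s=snap('top','t2.png')
for p in((.456,-.22),(.456,-.432),(.668,-.22),(.668,-.432)):print(proj(s,(*p,.085)).round(0))
E
```

```text
at [ 0.59   -0.2975  0.2979] [ 3.1413e+00 -3.0000e-04  1.4500e+00] t 11.025 w 0.012526084733811524 F [ 0.2  0.7 -5.4]
shift [-0.122  0.014  0.365] turn [ 0.0001 -0.0001 -0.0004]
[409. 290.]
[497. 293.]
[409. 205.]
[494. 207.]
```

View pics/t2.png

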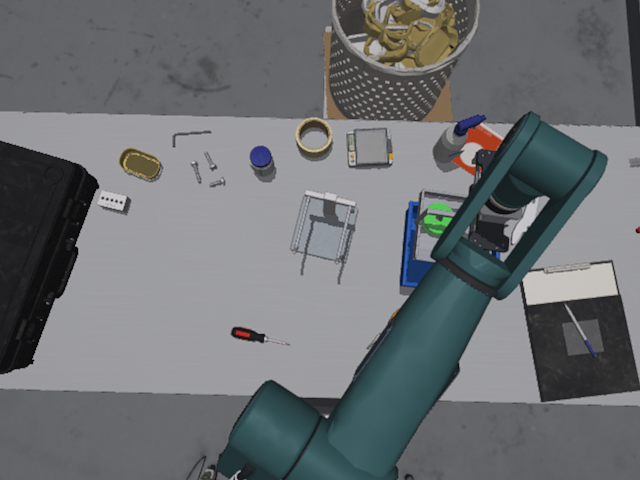

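The top view shows the tray over the bin, with the spool at (437,220) still on it, and the bin's left edge at x≈408. Lowering and tipping next.

>>> carry_out(motion="-0.03 0.004 0.06 0 0 0 0;-0.04 0.005 0.1 0 0 0 0;-0.03 0.005 0.1 0 0 0 0;-0.02 0 0.07 0 0 0 0;0 0 0.03 0 0 0 0;0 0 0 -0.02 0 0 0;0 0 0 -0.03 0 0 0;0 0 0 -0.04 0 0 0;0 0 0 -0.04 0 0 0;0 0 0 -0.03 0 0 0;0 0 0 0 0 0 0")

```text
time: 12.45
tool_pos: [0.5881, -0.322, 0.226]
ee_rot: [2.808, 0.0, 1.448]
wrist_force: [-0.2, 0.1, -5.8]
width: 0.0118
finger_force: 30.6
```

```bash
python3 - <<'E'
from h import *
go((.59,-.322,.225),-.12,.9)
E
```

```text
at [ 0.5881 -0.322   0.226 ] [2.8081e+00 3.0000e-04 1.4484e+00] t 12.45 w 0.011776469575497567 F [-0.2  0.1 -5.8]
shift [0.001 0.007 0.008] turn [-0.2705  0.0008 -0.0009]
```

>>> carry_out(motion="0 0 0 -0.03 0 0 0;0 0 0 -0.03 0 0 0;0 0 0 -0.03 0 0 0;0 0 0 -0.03 0 0 0;0 0 0 -0.03 0 0 0;0 0 0 -0.03 0 0 0;0 0 0 -0.03 0 0 0;0 0 0 -0.03 0 0 0;0 0 0 -0.03 0 0 0;0 0 0 -0.03 0 0 0;0 0 0 0 0 0 0;0 0 0 0 0 0 0")

```text
time: 13.95
tool_pos: [0.5908, -0.3232, 0.2287]
ee_rot: [2.176, 0.003, 1.449]
wrist_force: [0.4, 0.6, -0.4]
width: 0.0001
finger_force: 0.0
```

```bash
python3 - <<'E'
from h import *
go((.59,-.322,.225),-.12,1.2)
a=snap('wrist')['pixels'];b=snap('side')['pixels'][100:300,200:440]
f=lambda x:cv2.resize(cv2.cvtColor(x,cv2.COLOR_RGB2BGR),(400,320))
cv2.imwrite('pics/p.png',np.hstack([f(a),f(b)]))
E
```

```text
at [ 0.5908 -0.3232  0.2287] [2.176  0.003  1.4495] t 13.95 w 0.0001025578733423872 F [ 0.4  0.6 -0.4]
shift [ 0.006 -0.018  0.007] turn [-0.1119  0.0012  0.001 ]
```

View pics/p.png

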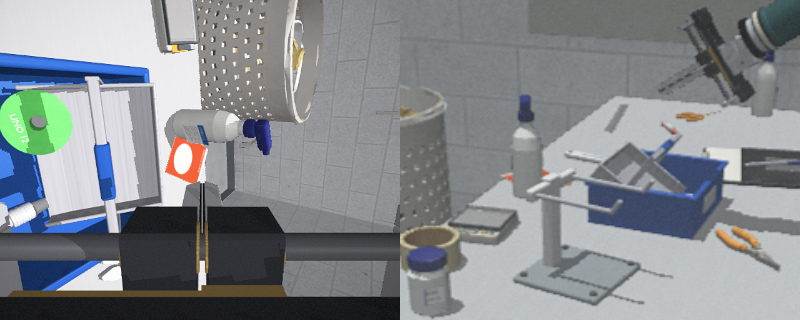

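The picture shows the tray slipped out of the fingers. It is now lying tilted in the bin with its sleeve at about (103,170) in the wrist half, and the spool at (38,122) is in the bin. I'll back off and look properly.

>>> carry_out(motion="0 0 -0.25 0 0 0 0;0 0 -0.25 0.05 0 0 0;0 0 -0.25 0.08 0 0 0.5;0 0 -0.1 0.08 0 0 0.8;0 0 -0.1 0.08 0 0 1;0 0 -0.1 0.08 0 0 1;0.1 -0.1 0 0.08 0 0 1;0.2 0 0 0.01 0 0 1;0.25 0 0 0 0 0 1;0.25 0 0 0 0 0 1;0.25 0 0 0 0 0 1;0 0 0 0 0 0 1")

```text
time: 15.55
tool_pos: [0.4479, -0.0907, 0.3647]
ee_rot: [3.139, 0.001, 1.455]
wrist_force: [-0.4, 0.1, 0.3]
width: 0.0935
finger_force: 0.0
```

```bash
python3 - <<'E'
from h import *
go((.56,-.322,.3),-.12)
T=snap('top');S=snap('side')
a=T['pixels'][180:310,380:540];b=S['pixels'][170:270,290:420];c=snap('wrist')['pixels']
f=lambda x,w,h:cv2.resize(cv2.cvtColor(x,cv2.COLOR_RGB2BGR),(w,h),interpolation=cv2.INTER_CUBIC)
cv2.imwrite('pics/q.png',np.hstack([f(a,480,390),np.vstack([f(b,312,240),f(c,312,150)])]))
E
```

```text
at [ 0.4479 -0.0907  0.3647] [3.1385e+00 6.0000e-04 1.4546e+00] t 15.55 w 0.09354502669397277 F [-0.4  0.1  0.3]
shift [-1.083  0.69   0.326] turn [0.0015 0.0003 0.0018]
```

View pics/q.png

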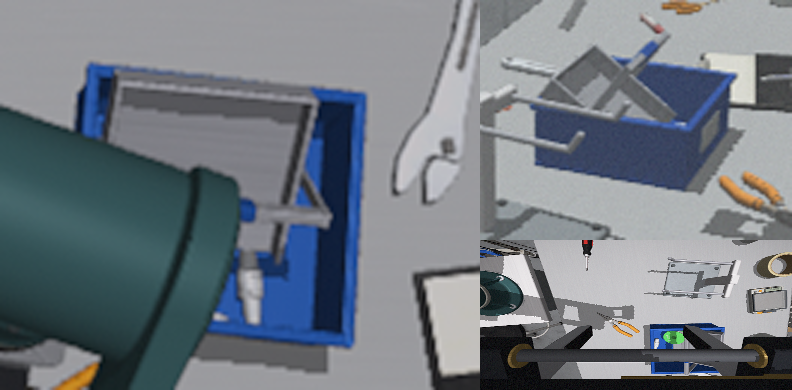

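The crops show the tray leaning in the bin with its lip down on the robot's side, and the arm covers part of it. I'll swing the arm clear and measure the bar.

>>> carry_out(motion="0.3 0 0 0 0 0 1;0.3 0 0 0 0 0 1;0.3 0 0 0 0 0 1;0.3 0 0 0 0 0 1;0 0 0 0 0 0 1")

```text
time: 16.32
tool_pos: [0.4769, 0.1467, 0.362]
ee_rot: [-3.14, 0.0, 1.453]
wrist_force: [-0.3, -0.6, -0.1]
width: 0.0935
finger_force: 0.0
```

```bash
python3 - <<'E'
from h import *
T=snap('top');S=snap('side')
np.savez('q2.npz',T=T['pixels'],S=S['pixels'])
a=T['pixels'][190:305,390:515];b=S['pixels'][175:260,300:410]
f=lambda x,w,h:cv2.resize(cv2.cvtColor(x,cv2.COLOR_RGB2BGR),(w,h),interpolation=cv2.INTER_CUBIC)
cv2.imwrite('pics/r.png',np.hstack([f(a,400,368),f(b,400,368)]))
E
```

```text
(no output)
```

View pics/r.png

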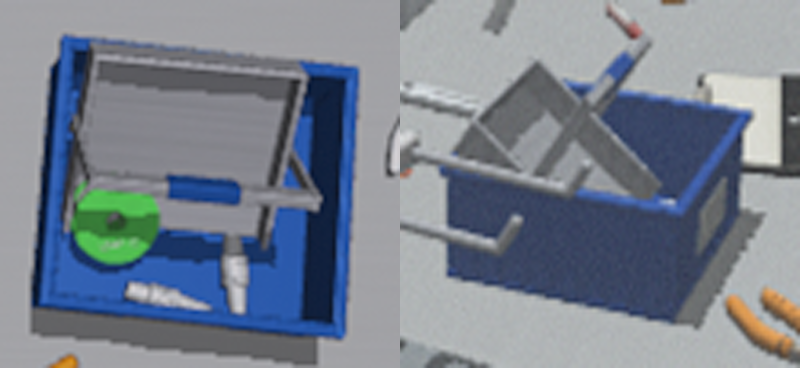

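The view shows the spool at (115,220) and both couplings at (165,295) and (235,275), all in the bin. The tray leans against the back wall. In the left crop the sleeve centre is at (204,189) and the bar ends at (85,185) and (318,203).

```bash
python3 - <<'E'
from h import *
T=snap('top');S=snap('side')
# refine sleeve: brighter blue inside the crop
for n,s,(x0,y0,x1,y1) in(('T',T,(438,240,470,258)),('S',S,(350,180,370,202))):
    h=cv2.cvtColor(s['pixels'],cv2.COLOR_RGB2HSV)[y0:y1,x0:x1]
    px=s['pixels'][y0:y1,x0:x1]
    c=(249,454) if n=='T' else (192,359)
    print(n,'sleeve rgb',s['pixels'][c],'hsv',h[c[0]-y0,c[1]-x0])
    h=h.astype(int);q=h[c[0]-y0,c[1]-x0];m=((abs(h-q)<[6,25,25]).all(2)).astype(np.uint8)
    k,l,st,ct=cv2.connectedComponentsWithStats(m);i=l[c[0]-y0,c[1]-x0];print(ct[i]+[x0,y0],st[i])
R={}
for n,a,b in(('sleeve',(453.8,249.1),(359.1,191.6)),('barfar',(489.4,253.4),(368.2,184.7)),('bknear',(419.7,204),(320.6,202.7)),('bkfar',(485.3,211),(337.9,190)),('lipfar',(473.8,266.6),(370.1,217.7))):
    R[n],e=tri(T,a,S,b);print(n,R[n].round(4),round(e,4))
d=R['bkfar']-R['lipfar'];print('floor dir',d/np.linalg.norm(d),np.linalg.norm(d))
E
```

```text
T sleeve rgb [ 33  78 156] hsv [109 201 156]
[453.33333333 249.51515152] [ 5  7 22  6 99]
S sleeve rgb [ 61  88 155] hsv [111 155 155]
[360.1 189.9] [ 7  8  7  5 20]
sleeve [ 0.551  -0.3161  0.1371] 0.0009
barfar [ 0.5416 -0.3993  0.1368] 0.0037
bknear [ 0.6575 -0.243   0.1137] 0.0119
bkfar [ 0.6467 -0.4029  0.1074] 0.0097
lipfar [ 0.5257 -0.3956  0.0257] 0.0015
floor dir [ 0.82768983 -0.04958895  0.55899059] 0.14615991654874302
```

```bash
python3 - <<'E'
from h import *
T=snap('top');S=snap('side')
P,e=tri(T,(453.5,249.3),S,(359.5,190.9));print(P,e)
y,th=-.113,.6
z=np.array([np.sin(th)*np.cos(y),np.sin(th)*np.sin(y),-np.cos(th)])
print(P+.021*z)
go(P-.10*z,y,0);go(P-.10*z,y,th)
E
```

```text
[ 0.54983522 -0.31465641  0.1399406 ] 0.0014534027358801915
[ 0.56161709 -0.31599345  0.12260856]
at [0.4767 0.1429 0.3634] [3.1410e+00 3.0000e-04 1.4456e+00] t 16.625 w 0.09397878478972099 F [ 0.7 -0.4  0.2]
shift [-2.228  0.366  0.706] turn [ 0.0003  0.0001 -0.0058]
at [0.4767 0.1429 0.3634] [3.1410e+00 3.0000e-04 1.4456e+00] t 16.625 w 0.09397878478972099 F [ 0.7 -0.4  0.2]
shift [-2.228  0.366  0.706] turn [-0.2862  0.0019 -0.0056]
```

>>> carry_out(motion="-0.28 0.046 0 0 0 0 0.7;-0.28 0.046 0 0 0 0 0.7;-0.28 0.046 0 0 0 0 0.7;-0.28 0.046 0 0 0 0 0.7;-0.28 0.046 0 0 0 0 0.7;-0.28 0.046 0 0 0 0 0.7;-0.28 0.046 0 0 0 0 0.7;-0.28 0.046 0 0 0 0 0.7;0 0 0.25 -0.072 0 -0.001 0.7;0 0 0.2 -0.072 0 -0.001 0.7;0 0 0 -0.072 0 -0.001 0.7;0 0 0 -0.07 0 -0.001 0.7")

```text
time: 18.12
tool_pos: [0.4997, -0.3108, 0.2743]
ee_rot: [2.539, 0.004, 1.454]
wrist_force: [-0.2, 0.3, -0.1]
width: 0.0657
finger_force: 0.0
```

>>> carry_out(motion="0 0 0 0 0 0 0.7;0 0 0 0 0 0 0.7")

```text
time: 18.38
tool_pos: [0.5009, -0.3109, 0.2762]
ee_rot: [2.543, 0.005, 1.455]
wrist_force: [0.3, -0.4, 0.9]
width: 0.0659
finger_force: 0.0
```

```bash
python3 - <<'E'
from h import *
P=np.array([.5500,-.3150,.139]);y,th=-.113,.6
z=np.array([np.sin(th)*np.cos(y),np.sin(th)*np.sin(y),-np.cos(th)])
w=snap('wrist');print('sleeve predicted',proj(w,P).round(0))
q=proj(w,P);x0,y0=np.clip(q.astype(int)-[160,120],0,[320,240])
cv2.imwrite('pics/w5.png',cv2.cvtColor(w['pixels'],cv2.COLOR_RGB2BGR))
m=cv2.inRange(cv2.cvtColor(w['pixels'],cv2.COLOR_RGB2HSV),(100,90,80),(125,255,255))
k,l,st,ct=cv2.connectedComponentsWithStats(m)
for i in range(1,k):
    if st[i][4]>150:print(st[i],ct[i].round(0))
for n in(-.10,0,.021):go(P+n*z,y,th)
E
```

```text
sleeve predicted [284. 224.]
[  147   111   202   225 12651] [205. 195.]
[508 181  19  49 526] [518. 204.]
[416 185  15  27 161] [423. 198.]
[277 194  18  59 870] [286. 223.]
[ 248  275  102   57 3046] [298. 298.]
at [ 0.5017 -0.3109  0.2768] [2.5425 0.0052 1.4566] t 18.425 w 0.06569346223744164 F [-0.4  0.2  0.8]
shift [ 0.008 -0.189  0.206] turn [-0.0004  0.0024  0.001 ]
at [ 0.5017 -0.3109  0.2768] [2.5425 0.0052 1.4566] t 18.425 w 0.06569346223744164 F [-0.4  0.2  0.8]
shift [ 0.011 -0.188  0.706] turn [-0.0004  0.0024  0.001 ]
at [ 0.5017 -0.3109  0.2768] [2.5425 0.0052 1.4566] t 18.425 w 0.06569346223744164 F [-0.4  0.2  0.8]
shift [ 0.011 -0.188  0.811] turn [-0.0004  0.0024  0.001 ]
```

View pics/w5.png

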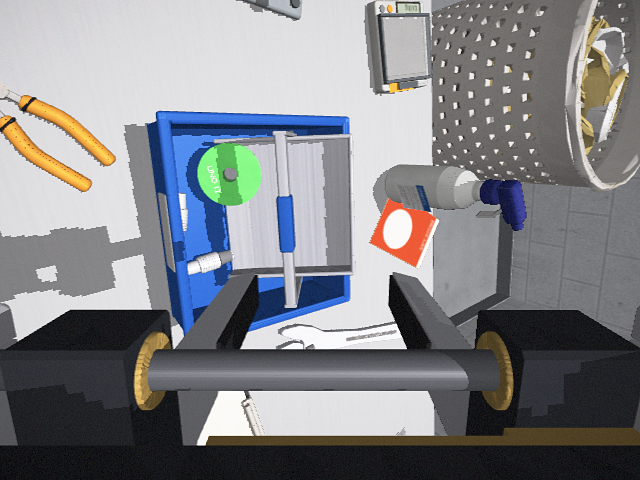

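The wrist view shows the sleeve at (286,223), against a predicted (284,224). The bar runs from (280,133) to (292,306). The spool at (230,175) and the couplings at (208,262) and (183,212) are in the bin. I'll check the bar's yaw before gripping.

```bash
python3 - <<'E'
from h import *
T=snap('top');w=snap('wrist')
for s,a,b in((T,(416.6,247.8),(489.4,253.4)),(w,(280,133),(292,306))):
    for dz in(0,.01,-.01):
        A=onz(s,*a,.142+dz);B=onz(s,*b,.142-dz);d=A-B;print(A.round(4),B.round(4),((A+B)/2).round(4),np.linalg.norm(d).round(4),np.arctan2(-d[0],d[1]).round(3))
print('sleeve',onz(w,286,223,.142),onz(T,453.5,249.3,.142))
A,e=tri(T,(416.6,247.8),w,(280,133));B,f=tri(T,(489.4,253.4),w,(292,306));C,g=tri(T,(453.5,249.3),w,(286,223));print(A,e,B,f,C,g)
E
```

```text
[ 0.5516 -0.2281  0.142 ] [ 0.5427 -0.3973  0.142 ] [ 0.5472 -0.3127  0.142 ] 0.1694 -0.053
[ 0.5501 -0.2262  0.152 ] [ 0.5442 -0.4006  0.132 ] [ 0.5471 -0.3134  0.142 ] 0.1757 -0.034
[ 0.5531 -0.2301  0.132 ] [ 0.5412 -0.3939  0.152 ] [ 0.5472 -0.312   0.142 ] 0.1655 -0.073
[ 0.557  -0.2327  0.142 ] [ 0.5474 -0.3988  0.142 ] [ 0.5522 -0.3157  0.142 ] 0.1664 -0.058
[ 0.5516 -0.2326  0.152 ] [ 0.5524 -0.4042  0.132 ] [ 0.552  -0.3184  0.142 ] 0.1728 0.005
[ 0.5623 -0.2327  0.132 ] [ 0.5423 -0.3933  0.152 ] [ 0.5523 -0.313   0.142 ] 0.163 -0.124
sleeve [ 0.55203522 -0.31383917  0.142     ] [ 0.55024113 -0.31399621  0.142     ]
[ 0.55219188 -0.22988116  0.14768122] 0.006292012653007161 [ 0.54121564 -0.39281237  0.15380744] 0.0010590527471251556 [ 0.54947972 -0.31259105  0.14693851] 0.00017013405624269543
```

```bash
python3 - <<'E'
from h import *
P=np.array([.551,-.3145,.140]);y,th=-.06,.6
z=np.array([np.sin(th)*np.cos(y),np.sin(th)*np.sin(y),-np.cos(th)])
go(P+.021*z,y,th)
E
```

```text
at [ 0.5022 -0.3104  0.2765] [2.5426 0.0049 1.4579] t 18.525 w 0.06583034093225953 F [0.8 0.3 0.4]
shift [ 0.014 -0.182  0.807] turn [-0.0006  0.0162 -0.0195]
```

>>> carry_out(motion="0 -0.09 0 0 0.016 -0.02 0.7;0 -0.09 0 0 0 0 0.7;0 0 0.15 0 0 0 0.7;0 0 0.1 0 0 0 0.7;0 0 0 0 0 0 0.7;0 0 0 0 0 0 0.7")

```text
time: 19.27
tool_pos: [0.5001, -0.309, 0.214]
ee_rot: [2.543, -0.0, 1.512]
wrist_force: [-0.4, 1.6, -0.4]
width: 0.0657
finger_force: 0.0
```

```bash
python3 - <<'E'
from h import *
P=np.array([.551,-.3145,.140]);y,th=-.06,.6
z=np.array([np.sin(th)*np.cos(y),np.sin(th)*np.sin(y),-np.cos(th)])
go(P+.021*z,y,th)
E
```

```text
at [ 0.5001 -0.309   0.214 ] [ 2.5432e+00 -3.0000e-04  1.5115e+00] t 19.275 w 0.06567330106050442 F [-0.4  1.6 -0.4]
shift [-0.013  0.003  0.555] turn [-0.0008 -0.0003  0.0002]
```

>>> carry_out(motion="-0.013 0.003 0.15 0 0 0 0.7;0 0 0.15 0 0 0 0.7;0 0 0.15 0 0 0 0.7;0 0 0.1 0 0 0 0.7;0 0 0 0 0 0 0.7;0 0 0 0 0 0 0.7")

```text
time: 20.02
tool_pos: [0.5619, -0.3156, 0.1239]
ee_rot: [2.542, 0.0, 1.51]
wrist_force: [0.8, 0.6, 0.1]
width: 0.0659
finger_force: 0.0
```

>>> carry_out(motion="0 0 0 0 0 0 0;0 0 0 0 0 0 0;0 0 0 0 0 0 0;0 0 0 0 0 0 0;0 0 0 0 0 0 0;0 0 0 0 0 0 0;0 0 0 0 0 0 0;0 0 0 0 0 0 0;0 0 0 0 0 0 0;0 0 0 0 0 0 0")

```text
time: 21.28
tool_pos: [0.5614, -0.3149, 0.1219]
ee_rot: [2.544, -0.002, 1.511]
wrist_force: [-0.8, 0.7, -0.1]
width: 0.0007
finger_force: 0.0
```

```bash
python3 - <<'E'
from h import *
o=readout.get_obs();go(o['tool_pos']+[0,0,.1],-.06,.75)
P=[.551,-.3145,.140]
R=Ro.from_euler('xyz',o['ee_rot']);print('sleeve est in tool',R.inv().apply(P-o['tool_pos']), o['finger_force'])
E
```

```text
at [ 0.5614 -0.3149  0.1219] [ 2.5443e+00 -1.7000e-03  1.5105e+00] t 21.275 w 0.0007162023216182884 F [-0.8  0.7 -0.1]
shift [ 0.001  0.281 -0.413] turn [-0.0729 -0.0005 -0.0006]
sleeve est in tool [-0.00024841  0.00153626 -0.02084173] 0.0
```

The fingers closed on nothing. I'll open, back off and re-measure the sleeve.

>>> carry_out(motion="0 0 0 0 0 0 0.7;0 0 0 0 0 0 0.7;0 0 0 0 0 0 0.7;0 0 0 0 0 0 0.7;0 0 0 0 0 0 0.7;0 0 -0.2 0 0 0 0.7;0 0 -0.2 0 0 0 0.7;0 0 -0.2 0 0 0 0.7;0 0 0 0 0 0 0.7;0 0 0 0 0 0 0.7")

```text
time: 22.52
tool_pos: [0.4939, -0.3107, 0.22]
ee_rot: [2.545, -0.003, 1.51]
wrist_force: [-0.1, 0.2, -0.9]
width: 0.0654
finger_force: 0.0
```

```bash
cat > m.py <<'E'
from h import *
def comp(s,lo,hi,amin,box=None):
    m=cv2.inRange(cv2.cvtColor(s['pixels'],cv2.COLOR_RGB2HSV),lo,hi)
    k,l,st,ct=cv2.connectedComponentsWithStats(m);r=[]
    for i in range(1,k):
        if st[i][4]>amin:
            c=cv2.findContours((l==i).astype(np.uint8),0,1)[0][0]
            r.append((st[i].tolist(),ct[i].round(1).tolist(),[np.round(x,1) for x in cv2.minAreaRect(c)]))
    return r
if __name__=='__main__':
    w=snap('wrist');T=snap('top');S=snap('side')
    for n,s,a in(('w',w,200),('T',T,40),('S',S,12)):
        print(n)
        for r in comp(s,(100,90,110),(125,255,255),a):print(r)
        print(' green',comp(s,(45,100,60),(75,255,255),20))
    print('proj',[proj(x,(.551,-.3145,.14)).round(1) for x in(w,T,S)]);go((.5,-.31,.2),-.06,.6)
E
python3 m.py
```

```text
w
([188, 104, 203, 212, 10407], [236.6, 181.0], [array([293.1, 204.7]), array([211.2, 201.2]), np.float64(87.2)])
([563, 201, 13, 53, 441], [569.4, 225.5], [array([569.3, 227. ]), array([51.9, 11. ]), np.float64(87.0)])
([319, 205, 16, 64, 970], [326.2, 236.5], [array([326.5, 236.5]), array([15., 63.]), np.float64(0.0)])
([254, 295, 66, 22, 865], [282.9, 302.3], [array([285.1, 298.9]), array([19.8, 67.8]), np.float64(77.1)])
([265, 296, 116, 53, 986], [334.2, 330.1], [array([327.5, 332.7]), array([ 25.7, 126.2]), np.float64(64.7)])
 green [([225, 145, 69, 69, 3398], [259.3, 179.2], [array([259., 179.]), array([68., 68.]), np.float64(90.0)])]
T
([250, 146, 20, 19, 303], [259.9, 155.3], [array([259.5, 155. ]), array([18., 19.]), np.float64(90.0)])
([402, 201, 62, 89, 1185], [424.0, 264.7], [array([435.9, 245.8]), array([61.3, 85.2]), np.float64(4.8)])
([484, 209, 18, 57, 268], [496.8, 232.4], [array([492.5, 237. ]), array([56., 17.]), np.float64(90.0)])
([481, 226, 7, 18, 74], [484.4, 233.5], [array([483.8, 234.4]), array([ 5.5, 17. ]), np.float64(3.8)])
([442, 247, 23, 7, 123], [453.4
[... 453 characters left out ...]
ay([2.8, 6.4]), np.float64(45.0)])
([360, 196, 36, 14, 100], [381.7, 201.1], [array([376.9, 202.4]), array([35.5,  9.7]), np.float64(9.5)])
([348, 211, 40, 14, 148], [370.4, 219.3], [array([368.4, 219.9]), array([11.4, 40. ]), np.float64(78.7)])
([311, 213, 11, 4, 15], [315.3, 214.5], [array([315.9, 214.9]), array([10.4,  1.8]), np.float64(11.3)])
([205, 254, 22, 10, 159], [215.3, 258.3], [array([215.5, 258.5]), array([ 9., 21.]), np.float64(90.0)])
 green []
proj [array([325.7, 236.3]), array([453.5, 249.1]), array([358.9, 190.8])]
at [ 0.494  -0.3101  0.2188] [ 2.5466 -0.0045  1.5112] t 22.675 w 0.06577800469408575 F [0.2 0.4 0.1]
shift [ 0.002 -0.028  0.095] turn [-0.0024 -0.0019 -0.001 ]
```

```bash
python3 - <<'E'
from h import *
w=snap('wrist');T=snap('top');S=snap('side')
P=np.array([.551,-.3145,.14]);d=np.array([.06,1,0])*.027
print('len pred',proj(w,P+d)-proj(w,P-d),'cam depth',np.array(w['R'])@P+w['t'],w['fx'])
o=readout.get_obs();R=Ro.from_euler('xyz',o['ee_rot'])
print('cam z in tool',R.inv().apply(np.array(w['R'])[2]),'cam pos in tool',R.inv().apply(-np.array(w['R']).T@w['t']-o['tool_pos']))
print('TCP in wrist px',proj(w,o['tool_pos']),'grasp',proj(w,o['tool_pos']+R.apply([0,0,-.0188])))
print(tri(w,(326.2,236.7),T,(453.4,249.8)),tri(w,(326.2,236.7),S,(360.2,189.8)),tri(T,(453.4,249.8),S,(360.2,189.8)))
E
```

```text
len pred [  0.07030358 -63.38273723] cam depth [ 0.00289373 -0.00502824  0.31338688] 375.47495205316915
cam z in tool [-2.30006355e-01  6.83159781e-05  9.73189125e-01] cam pos in tool [ 0.06619499 -0.00046273 -0.20819723]
TCP in wrist px [323.97681153 271.96291989] grasp [324.04225592 282.71239175]
(array([ 0.54901712, -0.31337232,  0.14231004]), np.float64(0.000554481538726745)) (array([ 0.54692285, -0.3123188 ,  0.14461697]), np.float64(0.0008529228804103838)) (array([ 0.54777229, -0.31332776,  0.1441041 ]), np.float64(0.001938621139677085))
```

```bash
python3 - <<'E'
from h import *
w=snap('wrist');o=readout.get_obs();R=Ro.from_euler('xyz',o['ee_rot']).as_matrix()
Rc=np.array(w['R'])@R; tc=np.array(w['R'])@o['tool_pos']+w['t']   # tool->cam
R1=Ro.from_euler('xyz',[2.5425,.0052,1.4566]).as_matrix();p1=np.array([.5017,-.3109,.2768])
w5=dict(w);w5['R']=Rc@R1.T;w5['t']=tc-w5['R']@p1
y=-.06;top=np.array([.5495,-.3135,.143])
for th in np.arange(.4,1.05,.1):
    Q=(Ro.from_euler('z',y)*Ro.from_euler('y',-th)).as_matrix()
    g=top-Q@[0,0,.010]
    f=lambda *v:proj(w5,g+Q@np.array(v)).round(0)
    print(round(th,2),'back',f(.068,0,-.075),'lip',f(-.083,-.03,-.099),'lipcorner z',(g+Q@[-.083,0,-.099])[[0,2]].round(3),'backfar',f(.068,-.08,-.075))
img=cv2.imread('pics/w5.png')
for r in(210,235,255):print(r,[int(x) for x in cv2.cvtColor(img,cv2.COLOR_BGR2GRAY)[r,205:372:3]])
E
```

```text
0.4 back [335. 204.] lip [208. 235.] lipcorner z [0.516 0.01 ] backfar [337. 268.]
0.5 back [343. 205.] lip [218. 233.] lipcorner z [0.529 0.008] backfar [345. 269.]
0.6 back [351. 205.] lip [228. 231.] lipcorner z [0.543 0.006] backfar [352. 271.]
0.7 back [359. 206.] lip [239. 229.] lipcorner z [0.556 0.006] backfar [360. 273.]
0.8 back [366. 207.] lip [249. 228.] lipcorner z [0.57  0.008] backfar [367. 275.]
0.9 back [373. 208.] lip [260. 226.] lipcorner z [0.583 0.01 ] backfar [373. 277.]
1.0 back [379. 209.] lip [270. 225.] lipcorner z [0.596 0.014] backfar [379. 280.]
210 [59, 59, 60, 63, 61, 62, 132, 141, 214, 217, 209, 217, 217, 216, 214, 200, 201, 206, 198, 203, 203, 207, 207, 203, 71, 90, 97, 97, 105, 75, 204, 201, 205, 204, 204, 207, 203, 202, 198, 203, 189, 133, 135, 140, 136, 133, 130, 135, 113, 226, 229, 230, 229, 229, 231, 229]
235 [121, 62, 66, 61, 63, 57, 60, 112, 163, 214, 217, 210, 217, 214, 213, 213, 199, 201, 203, 198, 205, 206, 207, 202, 209, 74, 93, 98, 101, 99, 186, 206, 201, 206, 200, 200, 205, 199, 199, 205, 187, 133, 138, 134, 133, 129, 128, 132, 125, 212, 231, 228, 231, 229, 229, 231]
255 [137, 180, 219, 226, 237, 153, 157, 157, 160, 193, 214, 216, 208, 216, 211, 208, 207, 203, 204, 198, 200, 203, 207, 208, 202, 204, 162, 202, 208, 201, 207, 206, 197, 210, 201, 198, 208, 197, 204, 204, 188, 135, 133, 134, 137, 134, 133, 136, 126, 173, 230, 229, 231, 229, 228, 231]
```

```bash
python3 - <<'E'
from h import *
P=np.array([.5495,-.3135,.143]);y,th=-.06,.59
z=np.array([np.sin(th)*np.cos(y),np.sin(th)*np.sin(y),-np.cos(th)])
print(P+.034*z);go(P+.034*z,y,th)
E
```

```text
[ 0.56838224 -0.3146343   0.11474802]
at [ 0.4942 -0.3105  0.22  ] [ 2.5453 -0.0031  1.511 ] t 22.875 w 0.06583504134694726 F [ 0.6 -0.1  0.1]
shift [0.    0.012 0.644] turn [ 0.003  -0.0013 -0.0007]
```

>>> carry_out(motion="0 0.012 0.15 0.003 -0.001 0 0.7;0 0 0.15 0 0 0 0.7;0 0 0.15 0 0 0 0.7;0 0 0.15 0 0 0 0.7;0 0 0.044 0 0 0 0.7;0 0 0 0 0 0 0.5;0 0 0 0 0 0 0.2")

```text
time: 23.75
tool_pos: [0.5681, -0.3161, 0.1173]
ee_rot: [2.549, 0.002, 1.509]
wrist_force: [-0.3, 0.0, 0.4]
width: 0.0491
finger_force: 0.0
```

>>> carry_out(motion="0 0 0 0 0 0 0;0 0 0 0 0 0 0;0 0 0 0 0 0 0;0 0 0 0 0 0 0;0 0 0 0 0 0 0")

```text
time: 24.38
tool_pos: [0.5677, -0.3154, 0.1157]
ee_rot: [2.551, 0.0, 1.509]
wrist_force: [-2.2, -0.6, 1.4]
width: 0.0138
finger_force: 30.0
```

Now it's gripped properly, at 13.8 mm and 30 N. I'll lift straight up and tip a bit further so anything on the lip slides off.

>>> carry_out(motion="0 0 0 0 0 0 0;0 0.017 -0.025 0 0 0 0;0 0.033 -0.05 -0.01 0 0 0;0 0.045 -0.07 -0.02 0 0 0;0 0.048 -0.068 -0.03 0 0 0;0 0.05 -0.066 -0.03 0 0 0;0 0.055 -0.063 -0.03 0 0 0;0 0.057 -0.06 -0.02 0 0 0;0 0.06 -0.06 0 0 0 0;0 0.06 -0.06 0 0 0 0;0 0.06 -0.06 0 0 0 0;0 0 0 0 0 0 0")

```text
time: 25.88
tool_pos: [0.5586, -0.3156, 0.2708]
ee_rot: [2.254, 0.004, 1.51]
wrist_force: [-0.4, -0.1, -1.7]
width: 0.0137
finger_force: 30.0
```

```bash
python3 - <<'E'
from h import *
from m import comp
o=readout.get_obs();print(o['tool_pos'],o['ee_rot'],o['finger_force'])
w=snap('wrist');T=snap('top')
print('w blue',[r for r in comp(w,(100,90,80),(125,255,255),200)]);print('w green',comp(w,(45,100,60),(75,255,255),20));print('T green',comp(T,(45,100,60),(75,255,255),20))
go((.59,-.3,.33),-.12,0)
E
```

```text
[ 0.55862514 -0.31555356  0.27083808] [2.25417864 0.00410282 1.50953375] 29.973146617412567
w blue [([0, 90, 255, 260, 40342], [108.8, 225.6], [array([112.3, 231. ]), array([257.1, 254.4]), np.float64(7.0)]), ([309, 234, 29, 109, 2894], [323.3, 289.6], [array([323., 288.]), array([ 28., 108.]), np.float64(-0.0)]), ([42, 391, 57, 21, 650], [62.5, 398.0], [array([ 70., 401.]), array([20., 56.]), np.float64(90.0)])]
w green [([65, 137, 90, 74, 3364], [116.8, 176.2], [array([109. , 174.6]), array([90.2, 68.4]), np.float64(18.0)])]
T green [([409, 242, 28, 27, 529], [422.6, 255.1], [array([422.5, 255. ]), array([26., 27.]), np.float64(90.0)])]
at [ 0.5579 -0.3146  0.2672] [2.2579e+00 3.0000e-04 1.5099e+00] t 25.975 w 0.013727654717835122 F [-0.2  0.7 -2.5]
shift [ 0.083  0.341 -0.079] turn [ 0.4218 -0.0123  0.0264]
```

>>> carry_out(motion="0 0.07 -0.05 0.06 0 0 0;0 0.06 -0.06 0.07 0 0 0;0 0.05 -0.07 0.07 0 0 0;0 0.03 -0.08 0.07 0 0 0;0 0 -0.05 0.07 0 0 0;0 0 0 0.07 0 0 0;0 0 0 0.012 0 0 0;0 0 0 0 0 0 0;0 0 0 0 0 0 0")

```text
time: 27.1
tool_pos: [0.5537, -0.3146, 0.3461]
ee_rot: [3.139, 0.001, 1.509]
wrist_force: [-0.0, 0.7, -1.3]
width: 0.0136
finger_force: 29.9
```

```bash
python3 - <<'E'
from h import *
go((.411,.030,.33),-.21)
E
```

```text
at [ 0.5537 -0.3146  0.3461] [3.1391e+00 5.0000e-04 1.5086e+00] t 27.1 w 0.013557754364341533 F [-0.   0.7 -1.3]
shift [ 1.675 -0.819  0.078] turn [0.0012 0.0002 0.0706]
```

>>> carry_out(motion="0.06 -0.1 0 0 0 0 0;0.1 -0.15 0 0 0 0 0;0.15 -0.15 0 0 0 0 0;0.17 -0.12 0 0 0 0 0;0.18 -0.08 0 0 0 0 0;0.18 -0.07 0 0 0 0 0;0.18 -0.05 0 0 0 0 0;0.18 -0.05 0 0 0 0 0;0.18 -0.05 0 0 0 0 0;0.16 0 0 0 0 0.02 0;0.1 0 0 0 0 0.03 0;0.03 0 0 0 0 0.02 0")

```text
time: 28.6
tool_pos: [0.4115, 0.0295, 0.3462]
ee_rot: [3.137, -0.001, 1.362]
wrist_force: [-0.9, 1.0, -2.8]
width: 0.0136
finger_force: 29.9
```

```bash
python3 - <<'E'
from h import *
from m import comp
T=snap('top')
go((.411,.030,.177),-.21)
# pieces in bin
g=comp(T,(45,100,60),(75,255,255),20);print('spool',onz(T,*g[0][1],.035))
for r in comp(T,(0,0,100),(179,70,255),30):
    X=onz(T,*r[1],.016)
    if .4<X[0]<.7 and -.45<X[1]<-.2: print('grey blob',r[0],X.round(3))
E
```

```text
at [0.4117 0.0297 0.3461] [ 3.1373e+00 -1.8000e-03  1.3615e+00] t 28.65 w 0.013546332341972837 F [-0.7  1.3 -3. ]
shift [-0.001 -0.007  0.846] turn [ 0.0021 -0.0008  0.0003]
spool [ 0.55137426 -0.26426616  0.035     ]
grey blob [459, 263, 9, 25, 159] [ 0.504 -0.371  0.016]
grey blob [429, 278, 27, 9, 125] [ 0.484 -0.312  0.016]
```

The spool and both couplings are in the bin. Next I'll lower in front of the hooks.

>>> carry_out(motion="0 0 0.1 0.002 0 0 0;0 0 0.15 0 0 0 0;0 0 0.15 0 0 0 0;0 0 0.15 0 0 0 0;0 0 0.15 0 0 0 0;0 0 0.1 0 0 0 0;0 0 0.046 0 0 0 0;0 0 0 0 0 0 0;0 0 0 0 0 0 0")

```text
time: 29.78
tool_pos: [0.413, 0.0286, 0.1772]
ee_rot: [-3.141, -0.0, 1.363]
wrist_force: [0.7, 0.4, -2.8]
width: 0.0136
finger_force: 29.9
```

```bash
python3 - <<'E'
from h import *
from m import comp
S=snap('side');T=snap('top')
a=-.21;u=np.array([np.cos(a),np.sin(a),0]);H=np.array([.558,-.001,0])
p=H+.005*u;p[2]=.177;go(p,a)
o=readout.get_obs();c=o['tool_pos']+[0,0,.023];print('pred sleeve side px',proj(S,c),'top',proj(T,c))
b=[r for r in comp(S,(100,90,90),(125,255,255),12)]+['T']+[r for r in comp(T,(100,90,90),(125,255,255),12)]
for r in b:print(r)
E
```

```text
at [0.4131 0.0288 0.177 ] [-3.1402e+00 -4.0000e-04  1.3628e+00] t 29.875 w 0.01383590159565105 F [-0.2 -0.3 -1.9]
shift [ 0.004  0.765 -0.001] turn [-0.0006 -0.0002  0.001 ]
pred sleeve side px [384.87497271 214.60621309] top [304.26688564 303.7306808 ]
([447, 156, 7, 3, 13], [449.5, 157.3], [array([450., 157.]), array([6., 2.]), np.float64(0.0)])
([272, 160, 6, 5, 26], [274.2, 161.9], [array([274.5, 162. ]), array([4., 5.]), np.float64(90.0)])
([311, 193, 82, 52, 2246], [346.9, 217.6], [array([350.7, 219.4]), array([80.3, 50.1]), np.float64(7.6)])
([205, 254, 22, 10, 166], [215.2, 258.5], [array([215.5, 258.5]), array([ 9., 21.]), np.float64(90.0)])
T
([459, 115, 22, 13, 144], [469.6, 121.2], [array([469.7, 121.1]), array([ 7. , 21.5]), np.float64(69.0)])
([481, 115, 4, 4, 13], [482.8, 116.5], [array([482.5, 116.5]), array([3., 3.]), np.float64(90.0)])
([250, 146, 21, 20, 326], [260.0, 155.6], [array([259.8, 155.8]), array([19.1, 19.8]), np.float64(45.0)])
([402, 201, 100, 95, 5722], [451.0, 249.5], [array([452.8, 248.2]), array([97.5, 85.3]), np.float64(6.0)])
([585, 340, 11, 17, 38], [590.1, 347.6], [array([590.5, 348. ]), array([18.4,  2.2]), np.float64(59.0)])
```

>>> carry_out(motion="0 0.03 -0.02 0 0 0 0;0 0.06 0 0 0 0 0;0 0.08 0 0 0 0 0;0 0.08 0 0 0 0 0;0 0.08 0 0 0 0 0;0 0.08 0 0 0 0 0;0 0.08 0 0 0 0 0;0 0.08 0 0 0 0 0;0 0.08 0 0 0 0 0;0 0.07 0 0 0 0 0;0 0.045 0 0 0 0 0;0 0 0 0 0 0 0")

```text
time: 31.38
tool_pos: [0.5625, -0.0029, 0.179]
ee_rot: [-3.137, 0.0, 1.363]
wrist_force: [-0.3, 0.3, -2.9]
width: 0.0138
finger_force: 29.9
```

>>> carry_out(motion="0 0 0.03 0 0 0 0;0 0 0.05 0 0 0 0;0 0 0.05 0 0 0 0;0 0 0.03 0 0 0 0;0 0 0.02 0 0 0 0;0 0 0 0 0 0 0")

```text
time: 32.12
tool_pos: [0.5619, -0.0027, 0.143]
ee_rot: [-3.137, 0.0, 1.363]
wrist_force: [0.3, 0.6, -2.6]
width: 0.0132
finger_force: 29.9
```

```bash
python3 - <<'E'
from h import *
a=-.21;u=np.array([np.cos(a),np.sin(a),0]);p=np.array([.558,-.001,0])+.005*u;p[2]=.139;go(p,a);print(readout.get_obs()['wrist_torque'])
E
```

```text
at [ 0.5619 -0.0027  0.143 ] [-3.1374e+00  1.0000e-04  1.3628e+00] t 32.125 w 0.01315220810554478 F [ 0.3  0.6 -2.6]
shift [0.004 0.004 0.02 ] turn [-0.002  0.     0.001]
[-0.05281874 -0.04217687 -0.00013347]
```

Keep lowering in small steps until the force changes.

>>> carry_out(motion="0 0 0.01 0 0 0 0;0 0 0.01 0 0 0 0;0 0 0 0 0 0 0")

```text
time: 32.5
tool_pos: [0.562, -0.0027, 0.1392]
ee_rot: [-3.138, 0.0, 1.363]
wrist_force: [0.7, 0.2, -2.6]
width: 0.0136
finger_force: 29.9
```

>>> carry_out(motion="0 0 0.01 0 0 0 0;0 0 0.01 0 0 0 0;0 0 0 0 0 0 0")

```text
time: 32.88
tool_pos: [0.5621, -0.0028, 0.1356]
ee_rot: [-3.138, 0.0, 1.363]
wrist_force: [-0.1, 0.0, -1.4]
width: 0.0136
finger_force: 29.9
```

>>> carry_out(motion="0 0 0.01 0 0 0 0;0 0 0.005 0 0 0 0;0 0 0 0 0 0 0")

```text
time: 33.25
tool_pos: [0.5623, -0.0028, 0.1354]
ee_rot: [-3.141, -0.0, 1.363]
wrist_force: [-3.5, -0.6, 8.1]
width: 0.0134
finger_force: 30.0
```

Contact: the bar rests on both hooks. Releasing and withdrawing upward.

>>> carry_out(motion="0 0 -0.008 0 0 0 0;0 0 0 0 0 0 0.15;0 0 0 0 0 0 0.3;0 0 0 0 0 0 0.5;0 0 0 0 0 0 0.5;0 0 0 0 0 0 0.5;0 0 0 0 0 0 0.5;0 0 0 0 0 0 0.5")

```text
time: 34.25
tool_pos: [0.562, -0.0027, 0.1339]
ee_rot: [-3.138, 0.0, 1.363]
wrist_force: [0.3, -0.4, 0.2]
width: 0.0468
finger_force: 0.0
```

>>> carry_out(motion="0 0 -0.05 0 0 0 0.5;0 0 -0.1 0 0 0 0.5;0 0 -0.15 0 0 0 0.5;0 0 -0.2 0 0 0 0.5;0 0 -0.2 0 0 0 0.5;0 0 -0.2 0 0 0 0.5;0 -0.2 0 0 0 0 0.5;0 -0.3 0 0 0 0 0.5;0 -0.3 0 0 0 0 0.5;0.3 0 0 0 0 0 0.5;0.3 0 0 0 0 0 0.5;0.3 0 0 0 0 0 0.5")

```text
time: 35.75
tool_pos: [0.4432, 0.2079, 0.3161]
ee_rot: [-3.141, -0.001, 1.362]
wrist_force: [1.3, 0.1, 0.1]
width: 0.0468
finger_force: 0.0
```

```bash
cat > v.py <<'E'
from h import *
from m import comp
T=snap('top');S=snap('side');o=readout.get_obs();print(o['tool_pos'],o['time'],o['wrist_force'])
a=-.21;u=np.array([np.cos(a),np.sin(a),0]);v=np.array([-np.sin(a),np.cos(a),0]);H=np.array([.558,-.001,.154])
t=[r for r in comp(T,(100,90,90),(125,255,255),30) if 290<r[1][0]<370];s=[r for r in comp(S,(100,90,90),(125,255,255),10) if 270<r[1][0]<360]
print(t,s,'expected',proj(T,H+[0,0,.018]),proj(S,H+[0,0,.012]))
for i in t:
    for j in s:
        P,e=tri(T,i[1],S,j[1]);d=P-H;print('stand frame',(d@u).round(4),(d@v).round(4),d[2].round(4),e)
print(comp(T,(45,100,60),(75,255,255),20))
E
python3 v.py
```

```text
[0.44300605 0.21084292 0.31380476] 35.85 [ 0.86244872 -0.20796227 -0.7872407 ]
[([308, 235, 24, 10, 131], [319.4, 239.4], [array([319.5, 239.3]), array([22.7,  5.7]), np.float64(12.1)])] [([272, 159, 6, 6, 26], [274.3, 161.7], [array([274.5, 161.5]), array([5., 5.]), np.float64(0.0)]), ([311, 211, 28, 23, 275], [327.4, 221.2], [array([325.1, 222.9]), array([22.6, 26.2]), np.float64(84.0)])] expected [319.39573515 240.57588802] [327.30452315 216.73672467]
stand frame 0.0426 0.0353 0.1395 0.14059039123468617
stand frame 0.0028 -0.0001 0.0003 0.005878890195067686
[([409, 242, 28, 27, 551], [422.6, 254.5], [array([422.5, 255. ]), array([26., 27.]), np.float64(90.0)])]
```

>>> carry_out(motion="0.3 0 0 0 0 0 0.5;0 0 0 0 0 0 0.5;0 0 0 0 0 0 0.5;0 0 0 0 0 0 0.5;0 0 0 0 0 0 0.5;0 0 0 0 0 0 0.5;0 0 0 0 0 0 0.5;0 0 0 0 0 0 0.5")

```text
time: 36.85
tool_pos: [0.4556, 0.2649, 0.3144]
ee_rot: [-3.138, 0.0, 1.363]
wrist_force: [0.1, 0.3, -0.5]
width: 0.0469
finger_force: 0.0
```

```bash
python3 v.py; python3 - <<'E'
from h import *
T=snap('top');T2=snap('top');d=cv2.absdiff(T['pixels'],T2['pixels']).max(2)[190:310,280:380];print('moving px',(d>40).sum())
a=-.21;Q0=Ro.from_euler('z',a);g=np.array([.558,-.001,.162])+Q0.apply([.004,0,0])
G=cv2.cvtColor(T['pixels'],cv2.COLOR_RGB2GRAY)
for th in(-.25,0,.25):
    Q=Q0*Ro.from_euler('y',-th);print(th,'lip',proj(T,g+Q.apply([-.083,-.02,-.099])).round(1),'back',proj(T,g+Q.apply([.068,-.02,-.075])).round(1))
X=[proj(T,g+Q0.apply([s,-.02,-.085])) for s in np.arange(-.13,.10,.004)]
print([(int(p[1]),int(G[int(p[1]),int(p[0])])) for p in X])
E
```

```text
[0.45564808 0.26502391 0.3143962 ] 36.95 [-0.26157597 -0.59205008  0.1609891 ]
[([308, 235, 23, 10, 129], [319.4, 239.4], [array([319.5, 239.3]), array([22.6,  5.7]), np.float64(12.1)])] [([272, 160, 6, 5, 22], [274.3, 161.7], [array([274.5, 162. ]), array([4., 5.]), np.float64(90.0)]), ([311, 193, 85, 56, 2345], [358.4, 216.3], [array([351.3, 219.8]), array([81.7, 51. ]), np.float64(7.9)])] expected [319.39573515 240.57588802] [327.30452315 216.73672467]
stand frame 0.0426 0.0353 0.1395 0.14059039123468617
stand frame -0.0352 -0.0133 0.0247 0.07734855348927037
[([409, 242, 28, 27, 551], [422.6, 254.5], [array([422.5, 255. ]), array([26., 27.]), np.float64(90.0)])]
moving px 0
-0.25 lip [317.5 288.4] back [331.7 229.1]
0 lip [319.5 280.4] back [333.8 220. ]
0.25 lip [321.9 270.5] back [335.6 211.9]
[(298, 161), (297, 161), (295, 160), (293, 162), (292, 162), (290, 160), (289, 161), (287, 136), (285, 98), (284, 97), (282, 96), (281, 93), (279, 185), (277, 182), (276, 180), (274, 184), (273, 182), (271, 177), (269, 200), (268, 201), (266, 200), (265, 199), (263, 201), (262, 201), (260, 205), (258, 90), (257, 98), (255, 100), (254, 99), (252, 163), (251, 205), (249, 201), (247, 201), (246, 207), (244, 44), (243, 85), (241, 94), (240, 91), (238, 162), (237, 205), (235, 199), (233, 198), (232, 198), (230, 197), (229, 195), (227, 197), (226, 177), (224, 90), (223, 71), (221, 147), (220, 152), (218, 79), (216, 82), (215, 81), (213, 109), (212, 131), (210, 156), (209, 156)]
```

The lip (row 280) and back wall (row 220) sit where a level tray should put them, and nothing is moving.

```bash
python3 -c "
from bench import robot
print(robot.close_job())"
```

```text
the job is handed in; nothing more can be done
None
```

The job is handed in with no verdict returned: the spool and both couplings are in the bin and the tray hangs level and still on both hooks, though it slipped from the fingers into the bin while tipping and had to be picked up again.

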